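# Pop a clipper blade out and stop it on the ramp

### The job

Press the yellow release bar of the blade dispenser down with one finger so that the clipper blade on its red carrier springs out past the gate, and stop it on the sloping ramp with the other finger before it slides off the end. Finish while holding it so: the bar still pressed right down, and the carrier, wholly out past the gate and wholly on the ramp, resting against your finger. Do not lift or pinch the blade, and leave the jar, the green guard and the shears where they are.

Things in the scene. Friction and masses are not known exactly. Their poses are not given: they have to be found in the camera images.
- ramp: White slippery ramp of the dispenser, which is fixed to the counter. Origin: on its surface, on the centre line, at the gate's uphill face, 75 mm above the counter. x points down the slope (15 degrees below level), y level across it towards the release bar, z square to the surface. Inner width 40 mm; clear side walls 4 mm thick, 8 mm high (20 mm beside the blade's pocket, x -75 to 3 mm).
- ramp_end (a point): Open lower end of the ramp, on its surface and centre line: x = 135 mm in the ramp's frame, 40 mm above the counter. A carrier that is not stopped slides off here. The bare slide runs from x = 5 mm to here. (At the other end a black housing with the spring plunger stands at x -111 to -75 mm, 30 mm above the surface.)
- release_bar (a joint): How far the yellow bar is pressed straight down, in m: 0 up, 0.010 at its stop; 0.007 or more counts as pressed. It springs back: about 2 N starts it, 6 N holds it fully down. It carries the steel gate (x 0 to 4 mm of the ramp, 5 mm high), which is flush with the ramp at about 0.005: then the carrier shoots out at about 0.5 m/s.
- bar_top (a point): Centre of the bar's yellow top face, a flat 75 mm (down the slope) by 40 mm (across), parallel to the ramp; moves with it. Bar up, it lies at x 88, y 62, z 13 mm in the ramp's frame: the bar covers x 50 to 126, y 42 to 82 mm, its top 13 mm over the ramp's surface, 3 mm when fully pressed. Between the ramp's wall (to y = 24 mm) and the bar is a free gap. Ramp centre line to bar middle: 62 mm.
- blade: Clipper blade on its carrier, 120 g: red block 50 mm long (x, along the ramp), 34 wide, 16 high, with a steel blade on top (26 mm high in all, set back 5 mm from the front). Origin: centre of the underside; x points down the ramp. At first in its pocket at x = -25 mm of the ramp, front against the gate, a 1 to 2 N spring plunger (14 mm stroke) behind. Past the gate it slides on until stopped.
- pomade: Closed jar, 68 mm across, 50 mm high, steel lid, standing; origin under its centre. Leave alone.
- guard: Green plastic clipper guard 50 x 44 x 24 mm, lying; origin under its centre. Leave alone.
- shears: Blue-handled shears, about 160 mm long, lying flat, 9 mm high; origin at the pivot, blades to +x. Leave alone.
There are look-alikes about, which are no part of the job. There is more than one size of the blade; the one meant has the size given above.

How it is judged:
By the outcome, as a careful person would: the job done as asked, in the order asked, and still so for the second after the job is handed in, while the arm keeps its last pose, push and grip.
It also fails if it takes over 38 s, if anything falls off the work surface, if the arm or the gripper's body presses on something with over 40 N, if the wrist force passes 120 N, or if a joint passes its speed limit or range.

### The arm

A 6-joint arm with a two-finger parallel gripper is mounted at the origin on the work surface. World frame = base frame: x ahead of the robot, y to its left, z up, the work surface at z = 0. Lengths are in m, angles in rad, forces in N, time in s.
With the tool pointing down it reaches from about 0.425 to 1.125 m from the base axis. Payload 14.9 kg.
Tool frame: the origin (TCP) lies midway between the tips of the shut fingers; the grasp point (between the pads) lies 19 mm behind it; z points along the fingers, y is the line along which they close (so a half turn about z gives the same grasp; the last joint's range is limited). The gripper opens to 91 mm and grips with 3 to 60 N. Pads are 32 mm wide; open, the fingers measure 118 mm over their backs; the gripper's body (76 mm by 178 mm) begins 60 mm behind the grasp point.
Start: joints at [-1.364, 0.379, 1.734, -0, 1.028, -0.033], TCP at [0.166, -0.68, 0.214] pointing down, gripper open.
Joint ranges: [-2.77, 2.77], [-0.74, 2.19], [0, 2.66], [-1.06, 4.2], [0.31, 2.87], [-3.08, 3.08]. Speed limits (rad/s): [1.89, 1.89, 2.39, 3.14, 3.14, 3.14].

### API

Orientations are given as a rotation vector (axis times angle).
In Python, from plant import sense, capture, sign_off gives the robot as it stands.
- The arm moves only by the tool move_arm, never from a script. Its argument "targets" is a list that holds one entry, the list of rows, each a list of 6 numbers: the shift along the world's x, y, z in cm, then the turn, a rotation vector about the world's x, y, z in rad. In form: [[[tx, ty, tz, rx, ry, rz], ...]]. A call has exactly 10 rows; each row is the pose to reach, as a shift and turn from the pose commanded when the call began; what a row does not reach only later rows make up. A row lasts 1/8 s, in which the tool goes at most 62.5 mm and 10.7 degrees, less where a joint would pass 70% of its speed; a pose out of reach is approached as far as the arm can. A call with a gripper value outside its range is refused whole. "grip" is the gripper's target within -1 to 1 (shut at 1, half-way at 0, fully open at -1), set as the call begins (left out, the last holds). The fingers move at their own pace and stop on an object; "grip_force" is the grip in N (left out, the last holds). Time passes only in rows, so rows that repeat a pose let the fingers close, or fill a call up. It gives the time, the measured TCP pose, the force, the opening and the grip force at its end, in the units of the state.
- sense(): the state, without advancing time (a new reading comes with each control period).
- capture(name): name is "scene" or "top"; returns a dict with "img" (384x512x3 uint8, red, green, blue), "depth" (384x512 float32, m along the optical axis (not along the pixel's ray), 0 where there is no reading), "mtx" (3x3 intrinsics, pixels), "extrinsics" (4x4, takes a point from world to camera coordinates). Camera axes: x right, y up, looking along -z (the intrinsics and any distortion apply to the point x, -y, -z); pixel columns grow to the right and rows downward; lengths in m; the calibration is good to about 2 mm. A picture is of the moment at which its call begins.
- sign_off(): hands the job in; it is judged then, once.
The state is a dict: "clock": time; "joints": joint angles; "joint_vel": joint speeds; "joint_torque": joint torques, N m; "tcp_pos": TCP position; "eef_rot": TCP orientation; "force": force on the tool from outside, world axes, zero at the start; "ft_torque": the same for the moment, N m; "finger_gap": finger opening in m; "finger_force": force on a finger pad.
Only numpy, scipy, OpenCV 4.12 (cv2) and the standard library are available. Lean on these libraries where they do the work, as an engineer would, in place of code of your own. Each camera call takes 0.05 s, during which the arm holds its last target. There are 200 camera calls.

## Working session

There is one attempt and no reset: what is moved stays moved. The work goes in short steps, Python scripts to look and compute and a tool call to move; the robot and the scene stay as the last step left them, time stands still between calls to the robot, and variables do not carry over. Pictures are saved under pics/ and viewed, at most 10 in all, crops included, and the job is handed in when it is done.

Besides the shell and the picture viewer there is one more tool, called after "Request:" by a JSON object that holds its "fn" and its "kwargs", one argument or row to a line. move_arm: Moves the arm, as the interface text tells. Its arguments: {"type":"object","properties":{"targets":{"type":"array","items":{"type":"array","items":{"type":"array","items":{"type":"number"}}}},"grip":{"type":"number"},"grip_force":{"type":"number"}},"required":["targets"]}

```bash
mkdir -p pics; python3 - <<'E'
from plant import sense,capture
import cv2,numpy as np
s=sense();print({k:np.round(v,3).tolist() for k,v in s.items()})
for n in("scene","top"):
    c=capture(n);cv2.imwrite(f"pics/{n}0.png",c["img"][...,::-1]);np.savez(f"{n}0.npz",**c)
    E=c["extrinsics"];print(n,c["mtx"].round(1).tolist(),(-E[:3,:3].T@E[:3,3]).round(3),E[:3,:3].round(3).tolist(),[k for k in c])
E
```

```text
{'clock': 0.0, 'joints': [-1.364, 0.379, 1.735, -0.0, 1.029, -0.033], 'joint_vel': [-0.001, 0.0, -0.0, 0.002, 0.002, -0.002], 'joint_torque': [0.0, -76.373, -43.436, 0.065, 0.043, -0.0], 'tcp_pos': [0.166, -0.68, 0.213], 'eef_rot': [-3.118, -0.376, 0.0], 'force': [0.841, 0.234, -0.36], 'ft_torque': [-0.062, -0.012, -0.001], 'finger_force': 0.0, 'finger_gap': 0.091}
scene [[486.1, 0.0, 255.2], [0.0, 486.1, 189.6], [0.0, 0.0, 1.0]] [ 1.196 -0.562  0.72 ] [[0.716, 0.698, -0.008], [-0.404, 0.424, 0.811], [0.569, -0.577, 0.586]] ['img', 'depth', 'mtx', 'extrinsics']
top [[497.7, 0.0, 248.6], [0.0, 497.7, 187.0], [0.0, 0.0, 1.0]] [0.435 0.055 0.999] [[-0.003, -1.0, -0.022], [0.989, -0.007, 0.145], [-0.145, -0.021, 0.989]] ['img', 'depth', 'mtx', 'extrinsics']
```

View pics/scene0.png

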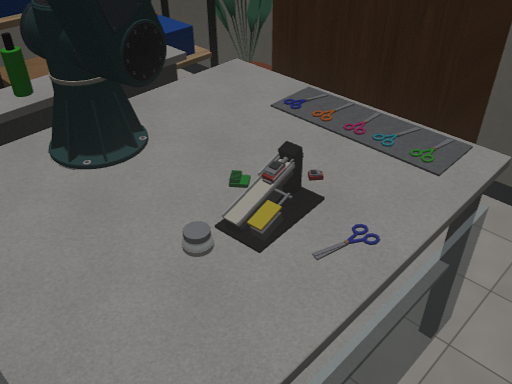

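View pics/top0.png

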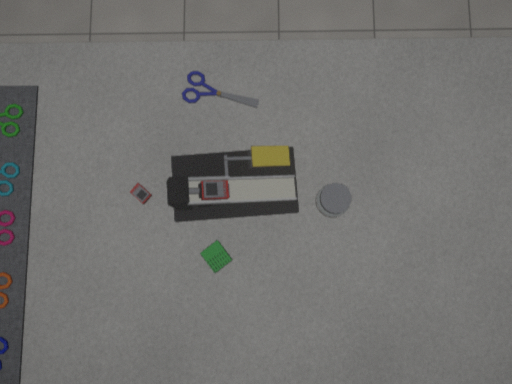

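The target is the larger blade in the dispenser pocket: top px (214,189), scene px (273,170). The look-alike is the small loose blade at top px (141,193), scene px (315,174). The bar is yellow at top px (270,156), the jar is at (334,200), the guard at (216,256) and the blue shears at (220,93). The mat's scissors are decoys.

```bash
cat > h.py <<'E'
import numpy as np,cv2
def load(n):
    d=np.load(n);return {k:d[k] for k in d}
def cam(c):
    E=c["extrinsics"];R=E[:3,:3];return R,-R.T@E[:3,3]
def pts(c,uv):   # depth points
    uv=np.asarray(uv,int).reshape(-1,2);d=c["depth"][uv[:,1],uv[:,0]];K=c["mtx"]
    R,o=cam(c)
    p=np.c_[(uv[:,0]-K[0,2])/K[0,0]*d,-(uv[:,1]-K[1,2])/K[1,1]*d,-d]
    return p[d>0]@R+o
def mask(c,lo,hi,box):
    h=cv2.cvtColor(c["img"],cv2.COLOR_RGB2HSV);m=cv2.inRange(h,lo,hi);z=np.zeros_like(m)
    x0,y0,x1,y1=box;z[y0:y1,x0:x1]=m[y0:y1,x0:x1];return z
def uvs(m): return np.argwhere(m>0)[:,::-1]
E
python3 - <<'E'
from h import *
for n,by,bw in(("top0",(240,135,300,175),(232,182,290,198)),("scene0",(235,190,300,240),None)):
    c=load(n+".npz")
    m=mask(c,(20,120,80),(35,255,255),by);u=uvs(m);r=cv2.minAreaRect(u.astype(np.float32));p=pts(c,u)
    print(n,"yellow",len(u),r,p.mean(0).round(4),np.median(p,0).round(4))
    A=np.c_[p[:,:2],np.ones(len(p))];print(" plane",np.linalg.lstsq(A,p[:,2],rcond=None)[0].round(3))
    box=cv2.boxPoints(r);print(" corners",pts(c,np.round(box*.9+.1*box.mean(0))).round(4).tolist())
    if bw:
        u=np.array([(x,y) for x in range(bw[0],bw[2]) for y in range(bw[1],bw[3])]);p=pts(c,u)
        A=np.c_[p[:,:2],np.ones(len(p))];k=np.linalg.lstsq(A,p[:,2],rcond=None)[0];print(" ramp plane",k.round(4),p.mean(0),np.degrees(np.arctan(np.hypot(*k[:2]))))
        print("col profile depth x=260");[print(y,c["img"][y,260],pts(c,[(260,y)]).round(4).tolist()) for y in range(170,210,1)]
        [print(x,c["img"][190,x],pts(c,[(x,190)]).round(4).tolist()) for x in list(range(164,172))+list(range(186,192))+list(range(224,234))+list(range(290,302))]
    cv2.imwrite(f"pics/{n}z.png",cv2.resize(c["img"][130:230,120:350][...,::-1],None,fx=3.4,fy=3.4,interpolation=cv2.INTER_CUBIC))
E
```

```text
top0 yellow 733 ((270.355712890625, 155.67147827148438), (19.888954162597656, 37.11272048950195), 88.09085083007812) [0.6324 0.0331 0.0649] [0.6324 0.0336 0.0649]
 plane [-0.03   0.268  0.075]
 corners [[0.6485, 0.0662, 0.0707], [0.6532, 0.0006, 0.0566], [0.6175, 0.0012, 0.058], [0.6134, 0.0644, 0.0715]]
 ramp plane [-0.017   0.2685  0.0536] [0.56840216 0.05211866 0.05789656] 15.05662132309057
col profile depth x=260
170 [49 42 43] [[0.6147, 0.053, 0.0111]]
171 [46 44 42] [[0.6133, 0.053, 0.0077]]
172 [50 50 48] [[0.6112, 0.053, 0.008]]
173 [52 49 48] [[0.6093, 0.053, 0.0071]]
174 [54 51 50] [[0.6069, 0.0531, 0.0091]]
175 [71 70 71] [[0.6055, 0.0531, 0.0051]]
176 [106 105 105] [[0.6034, 0.0531, 0.0054]]
177 [121 121 120] [[0.5913, 0.0532, 0.0652]]
178 [119 121 117] [[0.5892, 0.0532, 0.0663]]
179 [132 131 125] [[0.5888, 0.0532, 0.0574]]
180 [141 140 133] [[0.5864, 0.0532, 0.0603]]
181 [143 142 135] [[0.5848, 0.0532, 0.0577]]
182 [142 142 134] [[0.5832, 0.0533, 0.0559]]
183 [141 139 133] [[0.5808, 0.0533, 0.0591]]
184 [141 139 133] [[0.5791, 0.0533, 0.0571]]
185 [140 141 132] [[0.5773,
[... 2267 characters left out ...]
[0.5692, -0.0106, 0.0421]]
294 [137 137 130] [[0.5694, -0.0126, 0.0408]]
295 [87 87 82] [[0.5738, -0.0168, 0.0095]]
296 [66 66 63] [[0.5741, -0.019, 0.0074]]
297 [106 106 104] [[0.5749, -0.0215, 0.0011]]
298 [122 121 119] [[0.5746, -0.0233, 0.0031]]
299 [127 128 124] [[0.5746, -0.0254, 0.0028]]
300 [128 126 125] [[0.5747, -0.0274, 0.0022]]
301 [129 128 126] [[0.5753, -0.0298, -0.0022]]
scene0 yellow 505 ((264.0769348144531, 214.11538696289062), (16.009613037109375, 34.77717971801758), 42.273685455322266) [0.6356 0.0322 0.064 ] [0.636  0.0316 0.0643]
 plane [ 0.157  0.255 -0.044]
 corners [[0.6208, -0.0015, 0.0569], [0.5922, 0.0953, 0.0511], [0.6523, 0.0652, 0.0742], [0.6458, 0.0063, 0.0388]]
```

View pics/top0z.png

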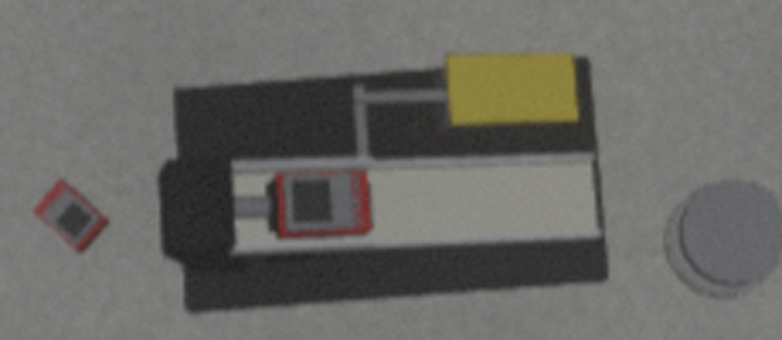

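The crop confirms the choice: the blade is about 50 mm long, in the pocket against the gate. Yellow bar height is 64.9 mm (expected 64.8), and slope 15.06°, as they should be.

```bash
cat >> h.py <<'E'
from scipy.spatial.transform import Rotation as Ro
th=np.radians(3.7);a=np.radians(15)
d=np.array([np.sin(th),-np.cos(th),0]);yr=np.array([np.cos(th),np.sin(th),0])
xr=d*np.cos(a)-np.array([0,0,np.sin(a)]);zr=np.cross(xr,yr)
O=np.array([.5648,.1173,.075])
def P(x,y,z): return O+xr*x+yr*y+zr*z
def toR(p): return np.array([xr,yr,zr])@(np.asarray(p)-O)
def goal(R0):
    g=[Ro.from_matrix(np.c_[np.cross(s*yr,-zr),s*yr,-zr]) for s in(1,-1)]
    return [(x*R0.inv()).as_rotvec() for x in g],g
E
python3 - <<'E'
from h import *
from plant import sense
s=sense();R0=Ro.from_rotvec(s["eef_rot"]);p=np.array(s["tcp_pos"])
print(R0.as_matrix().round(3),zr)
for r in goal(R0)[0]: print("turn",r.round(3))
for z in(.08,.03,.013,.003): print(z,P(.095,.031,z).round(4),((P(.095,.031,z)-p)*100).round(2))
E
```

```text
[[ 0.971  0.237 -0.   ]
 [ 0.237 -0.971  0.001]
 [ 0.    -0.001 -1.   ]] [ 0.01670219 -0.25827957  0.96592583]
turn [ 0.228 -0.169  1.387]
turn [ 0.176  0.241 -1.735]
0.08 [0.603  0.0071 0.1277] [43.68 68.67 -8.57]
0.03 [0.6022 0.02   0.0794] [ 43.6   69.96 -13.4 ]
0.013 [0.6019 0.0244 0.063 ] [ 43.57  70.4  -15.04]
0.003 [0.6017 0.027  0.0533] [ 43.56  70.66 -16.01]
```

Request:
{"fn": "move_arm", "kwargs": {
  "targets": [
    [[2.5, 4, 0, 0.012, -0.009, 0.07], [5, 8, 0, 0.024, -0.018, 0.14], [7.5, 12, 0, 0.036, -0.027, 0.21], [10, 16, 0, 0.047, -0.035, 0.29], [12.5, 20, 0, 0.06, -0.045, 0.36], [15, 24, 0, 0.07, -0.053, 0.43], [17.5, 28, 0, 0.082, -0.062, 0.5], [20, 32, 0, 0.093, -0.07, 0.57], [22.5, 36, 0, 0.105, -0.078, 0.64], [25, 40, 0, 0.114, -0.085, 0.7]]
  ],
  "grip": -0.07
}}

```text
clock: 1.35
tcp_pos: [0.4168, -0.2786, 0.2138]
eef_rot: [-2.705, -1.379, -0.146]
force: [1.8, -0.5, 0.1]
finger_gap: 0.0486
finger_force: 0.0
```

```bash
python3 - <<'E'
from h import *
from plant import sense
s=sense();R0=Ro.from_rotvec(s["eef_rot"]);p=np.array(s["tcp_pos"])
print(s["clock"],p,s["finger_gap"],s["joints"])
print("turn",goal(R0)[0][0].round(3),((P(.095,.031,.08)-p)*100).round(2))
E
```

```text
1.35 [ 0.41676293 -0.27855585  0.21383443] 0.04860815498400294 [-0.70421995  0.08644641  2.10924822  0.1511996   1.00792318 -0.16117683]
turn [ 0.114 -0.082  0.685] [18.62 28.56 -8.61]
```

Request:
{"fn": "move_arm", "kwargs": {
  "targets": [
    [[3, 5, 0, 0.02, -0.014, 0.114], [6, 10, 0, 0.04, -0.028, 0.228], [9.5, 15, 0, 0.06, -0.042, 0.34], [13, 20, 0, 0.08, -0.056, 0.46], [16, 24.5, 0, 0.1, -0.07, 0.58], [18.6, 28.5, 0, 0.114, -0.082, 0.685], [18.6, 28.5, -3, 0.114, -0.082, 0.685], [18.6, 28.5, -6, 0.114, -0.082, 0.685], [18.6, 28.5, -8.6, 0.114, -0.082, 0.685], [18.6, 28.5, -8.6, 0.114, -0.082, 0.685]]
  ]
}}

```text
clock: 2.6
tcp_pos: [0.6009, 0.0052, 0.1262]
eef_rot: [-2.011, -2.14, -0.261]
force: [-0.3, 0.1, 0.4]
finger_gap: 0.0487
finger_force: 0.0
```

```bash
cat > st.py <<'E'
from h import *
from plant import sense
s=sense();R0=Ro.from_rotvec(s["eef_rot"]);p=np.array(s["tcp_pos"])
print(round(s["clock"],2),"ramp xyz",(toR(p)*1000).round(1),"gap",s["finger_gap"],"F",np.round(s["force"],1),"turn err",goal(R0)[0][0].round(3))
for z in(.03,.015,.008,.003): print(z,((P(.095,.031,z)-p)*100).round(2))
E
python3 st.py; python3 - <<'E'
from plant import capture
import cv2,numpy as np
a=capture("scene")["img"][110:270,180:350,::-1];b=capture("top")["img"][110:230,150:350,::-1]
cv2.imwrite("pics/n1.png",np.vstack([cv2.resize(a,(400,376),interpolation=2),cv2.resize(b,(400,224),interpolation=2)]))
E
```

```text
2.6 ramp xyz [97.  28.8 79. ] gap 0.048716353786240715 F [-0.3  0.1  0.4] turn err [ 0.    -0.004  0.002]
0.03 [ 0.13  1.48 -4.68]
0.015 [ 0.1   1.86 -6.13]
0.008 [ 0.09  2.04 -6.8 ]
0.003 [ 0.08  2.17 -7.29]
```

View pics/n1.png

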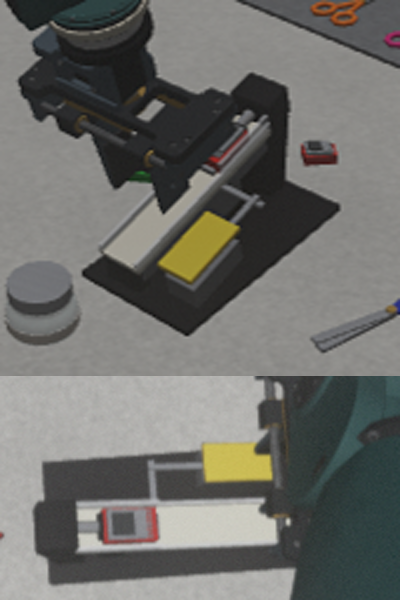

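The tool is aligned about 80 mm above the ramp. The scene crop shows one finger over the ramp at (120,165) and the other over the bar at (170,190); the blade is still in its pocket at (130,525) in the lower crop.

Request:
{"fn": "move_arm", "kwargs": {
  "targets": [
    [[0.1, 0.4, -1, 0, 0, 0], [0.1, 0.7, -2, 0, 0, 0], [0.1, 1.1, -3, 0, 0, 0], [0.1, 1.4, -4, 0, 0, 0], [0.1, 1.6, -5, 0, 0, 0], [0.15, 1.7, -5.6, 0, 0, 0], [0.15, 1.7, -5.6, 0, 0, 0], [0.15, 1.7, -5.6, 0, 0, 0], [0.15, 1.7, -5.6, 0, 0, 0], [0.15, 1.7, -5.6, 0, 0, 0]]
  ]
}}

```text
clock: 3.95
tcp_pos: [0.6039, 0.022, 0.0722]
eef_rot: [-2.013, -2.142, -0.265]
force: [-0.4, 0.5, 0.7]
finger_gap: 0.0487
finger_force: 0.0
```

```bash
python3 st.py; python3 - <<'E'
from plant import capture
import cv2,numpy as np
a=capture("scene")["img"][140:250,205:340,::-1];b=capture("top")["img"][110:230,150:350,::-1]
cv2.imwrite("pics/n2.png",np.vstack([cv2.resize(a,(460,375),interpolation=2),cv2.resize(b,(460,224),interpolation=2)]))
E
```

```text
3.95 ramp xyz [95.1 32.9 22.6] gap 0.048705916581393366 F [-0.4  0.5  0.7] turn err [0.001 0.    0.002]
0.03 [-0.17 -0.2   0.72]
0.015 [-0.2   0.19 -0.73]
0.008 [-0.21  0.37 -1.4 ]
0.003 [-0.22  0.5  -1.89]
```

View pics/n2.png

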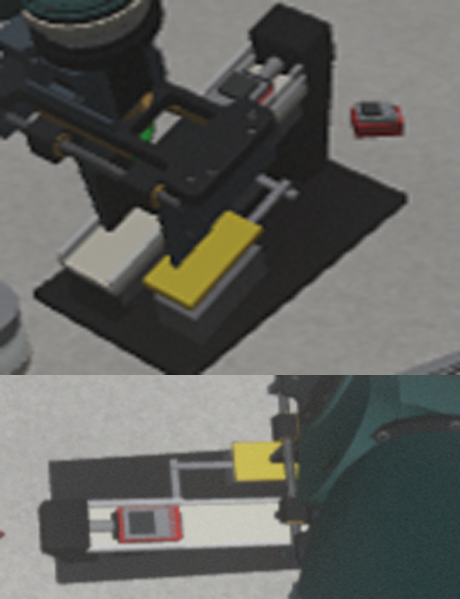

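The bar finger is about 1 cm over the middle of the yellow plate (lower tip at px (180,262)), and the other finger is over the ramp slide. The blade is still in its pocket. Now pressing.

Request:
{"fn": "move_arm", "kwargs": {
  "targets": [
    [[-0.1, 0.1, -0.4, 0, 0, 0], [-0.2, 0.2, -0.8, 0, 0, 0], [-0.2, 0.25, -1.0, 0, 0, 0], [-0.2, 0.25, -1.2, 0, 0, 0], [-0.2, 0.25, -1.4, 0, 0, 0], [-0.2, 0.25, -1.6, 0, 0, 0], [-0.2, 0.25, -1.8, 0, 0, 0], [-0.2, 0.25, -1.95, 0, 0, 0], [-0.2, 0.25, -1.95, 0, 0, 0], [-0.2, 0.25, -1.95, 0, 0, 0]]
  ]
}}

```text
clock: 5.3
tcp_pos: [0.6018, 0.0245, 0.0531]
eef_rot: [-2.012, -2.142, -0.265]
force: [-8.0, -2.2, 17.2]
finger_gap: 0.0488
finger_force: 8.4
```

```bash
python3 st.py; python3 - <<'E'
from plant import capture
import cv2,numpy as np
a=capture("scene")["img"][140:250,205:340,::-1];b=capture("top")["img"][110:230,150:350,::-1]
cv2.imwrite("pics/n3.png",np.vstack([cv2.resize(a,(460,375),interpolation=2),cv2.resize(b,(460,224),interpolation=2)]))
E
```

```text
5.3 ramp xyz [97.4 31.   3.4] gap 0.048795603043858736 F [-8.  -2.2 17.2] turn err [ 0.    -0.     0.002]
0.03 [ 0.03 -0.46  2.63]
0.015 [ 0.01 -0.07  1.18]
0.008 [-0.    0.11  0.5 ]
0.003 [-0.01  0.24  0.02]
```

View pics/n3.png

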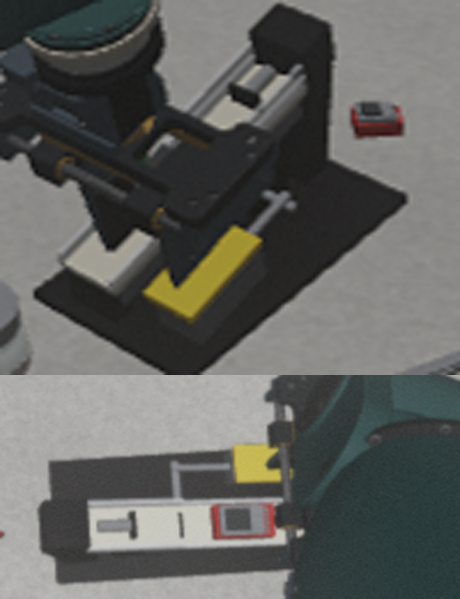

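The blade has come out: the carrier is at lower-crop px 212–273, past the gate line at px 181, and stopped at the finger. I'll measure the bar height and carrier position.

```bash
python3 - <<'E'
from h import *
from plant import capture
def ray(c,uv,zoff):
    K=c["mtx"];R,o=cam(c);v=np.array([(uv[0]-K[0,2])/K[0,0],-(uv[1]-K[1,2])/K[1,1],-1])@R
    n=zr;q=P(0,0,zoff);return o+v*((q-o)@n/(v@n))
for k in range(2):
    c=capture("top")
    u=uvs(mask(c,(20,120,80),(35,255,255),(240,135,285,175)));p=pts(c,cv2.erode(mask(c,(20,120,80),(35,255,255),(240,135,285,175)),np.ones((3,3))).nonzero().__class__ and u)
    r=np.array([toR(x) for x in p])*1000;print("bar",np.median(r,0).round(1))
    m=mask(c,(0,90,60),(8,255,255),(215,170,290,205))|mask(c,(172,90,60),(180,255,255),(215,170,290,205));u=uvs(m)
    x0,x1=np.percentile(u[:,0],[1,99]);y=np.median(u[:,1]);print("px",x0,x1,y,"rear",(toR(ray(c,(x0-.5,y),.016))*1e3).round(1),"front",(toR(ray(c,(x1+.5,y),.016))*1e3).round(1))
E
python3 st.py|head -1
```

```text
bar [70.  59.6  3.8]
px 242.0 269.0 191.0 rear [26.  -4.6 16. ] front [80.1 -6.3 16. ]
bar [69.9 59.8  3.5]
px 242.0 269.0 191.0 rear [26.  -4.6 16. ] front [80.1 -6.3 16. ]
5.5 ramp xyz [97.4 31.   3.4] gap 0.048753580835745734 F [-7.6 -1.9 16.6] turn err [ 0.    -0.     0.002]
```

```bash
python3 -c "
from plant import sign_off;print(sign_off())"
```

```text
the job is handed in; nothing more can be done
None
```

The job is handed in: the bar is held down at its stop (about 17 N), and the carrier rests against the other finger at about x 26–80 mm, past the gate and wholly on the ramp; the jar, guard and shears were not touched.

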